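# Hang the sieve basket on the shaker and give it a short run

## Task

Hang the steel sieve basket by its two side pins in the notches of the shaker's blue spring-balanced fork arm: let the arm sink gently under the weight and let go only once it has settled. Then pull the red knob on the white switch box straight out until it snaps on, leave it on for at least two seconds, and push it fully back in, leaving the basket hanging upright in the fork. Do not disturb the cup, the milk pitcher or the tamper.

Things in the scene. Friction and masses are not known exactly. Their poses are not given: they have to be found in the camera images.
- basket_grip (a point): Centre of the black grip bar of the loose steel sieve basket, 122 mm above the basket's underside. Basket starts upright on the counter, left or right of the shaker (the switch box is on the other side). z up, y along the bar: 56 mm long (y), 14 mm wide (x), 14 mm tall; 45 mm free space from bar to rim below. Thin uprights at y = +-34 mm carry it.
- basket_pins (a point): The same basket, same axes: middle of the line of its two side pins, 60 mm above its underside, 62 mm straight below basket_grip. The pins are steel rods 8 mm in diameter along +-y, 128 mm tip to tip. The centre of mass is below the pins, so it hangs upright. Either pin may go in either notch.
- basket: The same basket: origin at the centre of its underside, axes as basket_grip. Its cup is 72 mm across at the rim, 60 mm at the foot, 70 mm tall, open on top. Its mass varies from 0.36 to 0.59 kg.
- fork_seat (a point): Where basket_pins rests when hung: half-way between the fork's two notches. y runs from notch to notch, x to the shaker's housing, z up (tilts as the arm sinks). 154 mm above the counter while empty. Two blue prongs along x, 10 mm wide, tips at x = -18 mm, centred at y = +-49 mm (88 mm clear between for the cup), each with an upward-open V notch 38 mm wide at its top, 22 mm above the seat.
- shaker: The fixed bench shaker, its place and yaw vary. Origin on the counter below the empty fork's seat, x to its grey housing (124 mm wide, 183 mm tall), which begins 120 mm behind the seat. The prongs run back to a hinge 150 mm behind the seat, 4 mm lower than it; a cross bar joins them 116 mm behind the seat. A flat steel catch plate, 8 mm high, lies under the fork.
- swing_fork (a joint): Angle of the spring-balanced fork arm, rad: 0 = empty, level, at its upper stop; grows as it sinks; 0.42 at the lower stop. About 1.8 N at the seat starts it sinking, each further newton lets the seat sink about 9 mm; well damped (settles in about a second). Under the basket it settles at about 0.10 to 0.26 rad, the seat 15 to 40 mm lower.
- knob_head (a point): Centre of the red push-pull knob's head, on the front of the white switch box. It pulls out along -x of this frame (level, away from the box); y level, across; z up. The head is a round disc 40 mm in diameter, 28 mm long (x), 85 mm above the counter, on a 16 mm stem; pushed in, its back is 10 mm from the box's face. A green band on the stem shows when it is out.
- switch_box: The fixed white switch box: place, side and yaw vary. Origin on the counter below the head of the pushed-in knob, axes as knob_head. 90 mm wide (y), 80 mm deep, 108 mm tall; its face is at x = +24 mm.
- pull_knob (a joint): Travel of the knob, m: 0 = in (off), 0.030 = out at its on detent, which is also its stop. Past mid-travel it snaps to the nearer end, and it stays there; 7 to 9 N starts it from either end.
- cup_mid (a point): Bystander: white mug, 84 mm across plus a handle, 70 mm tall, loose; its centre half-way up. Leave it alone.
- pitcher_mid (a point): Bystander: steel milk pitcher, 92 mm across plus a handle, 100 mm tall, loose; its centre half-way up. Leave it alone.
- tamper_mid (a point): Bystander: steel tamper, 58 mm across, 90 mm tall, loose; its centre half-way up. Leave it alone.
Mind the look-alikes: they are no part of the job. Leave any purple look-alike of the basket alone.

How it is judged:
By the outcome, as a careful person would: the job done as asked, in the order asked, and still so for the second after the job is handed in, with the robot touching nothing.
It also fails if it takes over 72 s, if anything falls off the work surface, if the arm or the gripper's body presses on something with over 40 N, if the wrist force passes 120 N, or if a joint passes its speed limit or range.

## Robot

A 6-joint arm with a two-finger parallel gripper is mounted at the origin on the work surface. World frame = base frame: x ahead of the robot, y to its left, z up, the work surface at z = 0. Lengths are in m, angles in rad, forces in N, time in s.
With the tool pointing down it reaches from about 0.25 to 0.8 m from the base axis. Payload 8.5 kg.
Tool frame: the origin (TCP) lies on the front face of the gripper's body, between the roots of the fingers; the fingertips stand 73 mm ahead of it and the grasp point (between the pads) lies 54 mm ahead of it (bot.tcp_to_tips is the distance from the TCP to the fingertips, in m); z points along the fingers, y is the direction in which the jaws open and shut (so a half turn about z gives the same grasp; the last joint's range is limited). The gripper opens to 85 mm and grips with 20 to 120 N. Pads are 22 mm wide; open, the fingers measure 114 mm over their backs; the gripper's body (76 mm by 85 mm) begins 54 mm behind the grasp point. The pads swing forward as they close: fully open they stand 13 mm farther back than shut.
Start: joints at [-1.305, 0.238, -0.013, 1.319, 0, 1.571], TCP at [0.138, -0.507, 0.304] pointing down, gripper open.
Joint ranges: [-2.66, 2.66], [-1.03, 1.9], [-1.14, 1.46], [-1.82, 2.27], [-1.45, 1.34], [-3.14, 3.14]. Speed limits (rad/s): [2.22, 2.22, 2.79, 3.14, 3.14, 3.14].

## Interface

Orientations are given as a 3x3 rotation matrix whose columns are the frame's x, y, z axes.
In Python, from rig import bot gives the robot as it stands.
- The arm moves only by the shell command python3 -m crank 'ROWS'. ROWS is JSON, a list of rows, each a list of 7 numbers: the closure, from 0 (fully open) to 1 (shut), then the shift along the tool's x, y, z in m, then the turn, a rotation vector about the tool's x, y, z in rad. In form: [[gripper, x, y, z, wx, wy, wz], ...]. A call has exactly 8 rows; each row is the pose to reach, as a shift and turn from the pose commanded when the call began, along the tool's axes at that moment; what a row does not reach only later rows make up. A row lasts 1/10 s, in which the tool goes at most 50 mm and 8.59 degrees, less where a joint would pass 70% of its speed; a pose out of reach is approached as far as the arm can. A call with a gripper value outside its range is refused whole. The fingers move at their own pace and stop on an object; the grip force is fixed at half the most. Time passes only in rows, so rows that repeat a pose let the fingers close, or fill a call up. It gives the time, the measured TCP pose, the force and the opening at its end, in the units of the state.
- bot.state(): the state, without advancing time (a new reading comes with each control period).
- bot.capture(name): name is "side" or "top"; returns a dict with "image" (420x560x3 uint8, blue, green, red), "depth" (420x560 float32, m along the optical axis (not along the pixel's ray), 0 where there is no reading), "fx", "fy", "cx", "cy" (pixels), "rvec" (rotation vector, rad) and "tvec" (3), from world to camera coordinates, as OpenCV has them. Camera axes: x right, y down, z forward; pixel columns grow to the right and rows downward; lengths in m; the calibration is good to about 2 mm. A picture is of the moment at which its call begins.
- bot.sign_off(): hands the job in, once; it reports no verdict.
Trained networks look in the newest picture that a camera, given by its name, has taken for a name from the list of things; names that differ only in an ending like _2 or _b are one class to them, and where a whole thing is asked for, a point or a joint stands for the part that bears it (a point fixed in the world has none). Each returns a list of dicts, best first, with "confidence" (0 to 1); they miss things now and then, are a little off and sometimes report something else, mostly with a low value. They report only what shows in the picture. A call takes as long as a camera call. They do not tell look-alikes from the thing itself.
- bot.look_for(camera, target): "point" ([x, y, z] in m, in world coordinates, good to about 4 mm: the middle of the surface that is visible of it).
- bot.regions_of(camera, target): "region" (420x560 bool, what is visible of it).
The state is a dict: "time_s": time; "joint_pos": joint angles; "joint_vel": joint speeds; "tau": joint torques, N m; "position": TCP position; "ee_rot": TCP orientation; "contact_force": force on the tool from outside, world axes, zero at the start; "ft_torque": the same for the moment, N m; "gripper_width": opening from 0.0 (shut) to 1.0 (fully open).
Only numpy, scipy, OpenCV 4.12 (cv2) and the standard library are available. Lean on these libraries where they do the work, as an engineer would, in place of code of your own. Each camera call takes 0.05 s, during which the arm holds its last target.

## Working session

There is one attempt and no reset: what is moved stays moved. The work goes in short steps, Python scripts to look and compute and a shell command to move; the robot and the scene stay as the last step left them, time stands still between calls to the robot, and variables do not carry over. Pictures are saved under pics/ and viewed, and the job is handed in when it is done.

```bash
ls; mkdir -p pics; cat > h.py <<'E'
import numpy as np, cv2
from rig import bot
def save(c,name,crop=None,scale=1):
    im=c["image"]
    if crop: x0,y0,x1,y1=crop; im=im[y0:y1,x0:x1]
    if scale!=1: im=cv2.resize(im,None,fx=scale,fy=scale,interpolation=cv2.INTER_CUBIC)
    cv2.imwrite("pics/"+name,im)
def Rt(c): return cv2.Rodrigues(np.array(c["rvec"],float))[0],np.array(c["tvec"],float).reshape(3)
def cloud(c,mask=None):
    d=c["depth"]; v,u=np.nonzero((d>0) if mask is None else (mask&(d>0)))
    z=d[v,u]; P=np.c_[(u-c["cx"])/c["fx"]*z,(v-c["cy"])/c["fy"]*z,z]
    R,t=Rt(c); return (P-t)@R,u,v
def px(c,p):
    R,t=Rt(c); q=R@np.array(p)+t; return (c["fx"]*q[0]/q[2]+c["cx"],c["fy"]*q[1]/q[2]+c["cy"])
E
python3 - <<'E'
from h import *
np.set_printoptions(precision=4,suppress=True)
print(bot.state())
for n in("top","side"):
    c=bot.capture(n); save(c,n+"0.png"); np.save(n+"0.npy",c,allow_pickle=True)
    for t in["basket_grip","basket_pins","basket","fork_seat","shaker","knob_head","switch_box","cup_mid","pitcher_mid","tamper_mid"]:
        print(n,t,[(np.round(r["point"],3).tolist(),round(float(r["confidence"]),2),[round(a) for a in px(c,r["point"])]) for r in bot.look_for(n,t)])
E
```

```text
pics
{'time_s': 0.0, 'joint_pos': array([-1.305 ,  0.2388, -0.0142,  1.3192, -0.    ,  1.5708]), 'joint_vel': array([-0.0012, -0.0005,  0.0011,  0.0014,  0.0006, -0.001 ]), 'tau': array([  0.0006, -53.8775,  34.6437,   0.0184,  -0.0001,   0.    ]), 'position': array([ 0.1378, -0.5063,  0.3033]), 'ee_rot': array([[ 0.9649,  0.2626, -0.0004],
       [ 0.2626, -0.9649,  0.0014],
       [-0.    , -0.0014, -1.    ]]), 'contact_force': array([-0.3   , -1.1424,  0.2999]), 'ft_torque': array([ 0.0406, -0.0006,  0.0096]), 'gripper_width': 1.0014335356483355}
top basket_grip [([0.366, -0.342, 0.054], 0.81, [387, 271]), ([0.668, -0.356, 0.054], 0.63, [391, 180]), ([0.516, -0.338, 0.054], 0.57, [386, 225]), ([0.49, -0.183, 0.055], 0.55, [339, 231]), ([0.609, 0.059, 0.153], 0.49, [265, 187])]
top basket_pins [([0.367, -0.342, 0.056], 0.9, [388, 270]), ([0.484, -0.182, 0.057], 0.67, [338, 233]), ([0.666, -0.352, 0.051], 0.62, [390, 180]), ([0.516, -0.334, 0.051], 0.56, [385, 225])]
top basket [([0.666, -0.353, 0.055], 0.89, [390, 180]), ([0.364, -0.342, 0.056], 0.89, [388, 271]), ([0.52, -0.338, 0
[... 972 characters left out ...]
, 0.055], 0.91, [297, 171]), ([0.479, -0.168, 0.055], 0.89, [314, 209]), ([0.514, -0.318, 0.054], 0.68, [328, 186])]
side fork_seat [([0.565, 0.079, 0.149], 0.59, [245, 211]), ([0.513, -0.317, 0.059], 0.59, [328, 185])]
side shaker [([0.628, 0.094, 0.092], 0.57, [225, 222]), ([0.368, 0.064, 0.038], 0.28, [303, 265])]
side knob_head [([0.524, 0.316, 0.094], 0.81, [199, 277])]
side switch_box [([0.571, 0.333, 0.091], 0.71, [181, 274]), ([0.628, 0.093, 0.092], 0.45, [226, 222])]
side cup_mid [([0.372, 0.065, 0.042], 0.7, [302, 263])]
side pitcher_mid [([0.505, -0.474, 0.06], 0.56, [351, 167])]
side tamper_mid [([0.499, 0.516, 0.019], 0.95, [149, 353]), ([0.564, 0.078, 0.148], 0.47, [245, 211])]
```

View pics/top0.png

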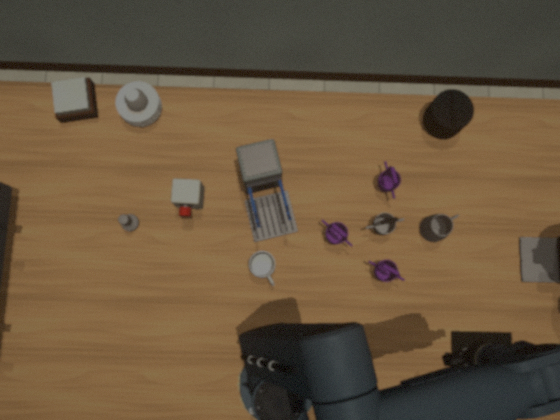

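View pics/side0.png

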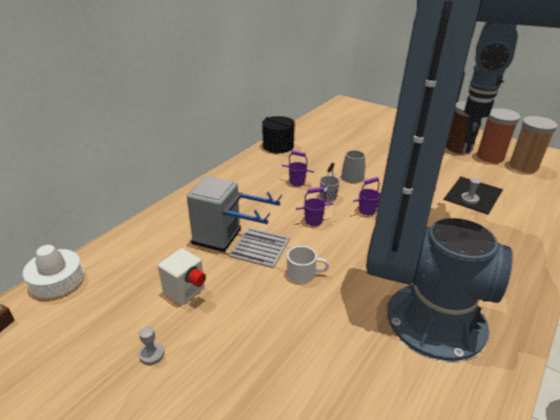

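```bash
python3 - <<'E'
from h import *
c=np.load("top0.npy",allow_pickle=True).item(); save(c,"top0c.png",(310,150,450,300),4)
c=np.load("side0.npy",allow_pickle=True).item(); save(c,"side0c.png",(170,130,400,300),3.4)
E
```

```text
(no output)
```

View pics/top0c.png

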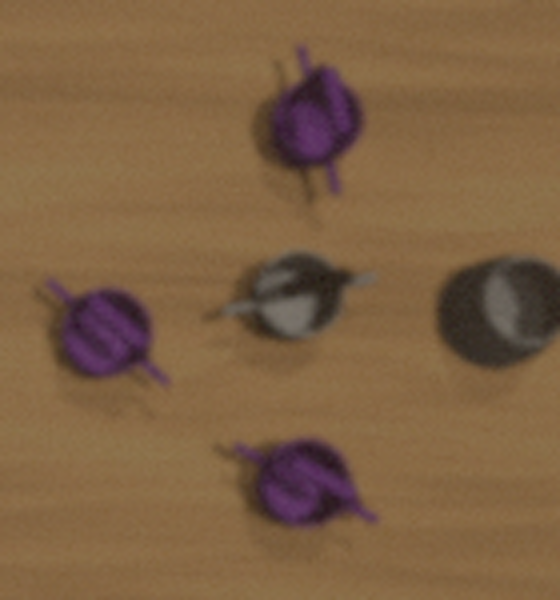

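View pics/side0c.png

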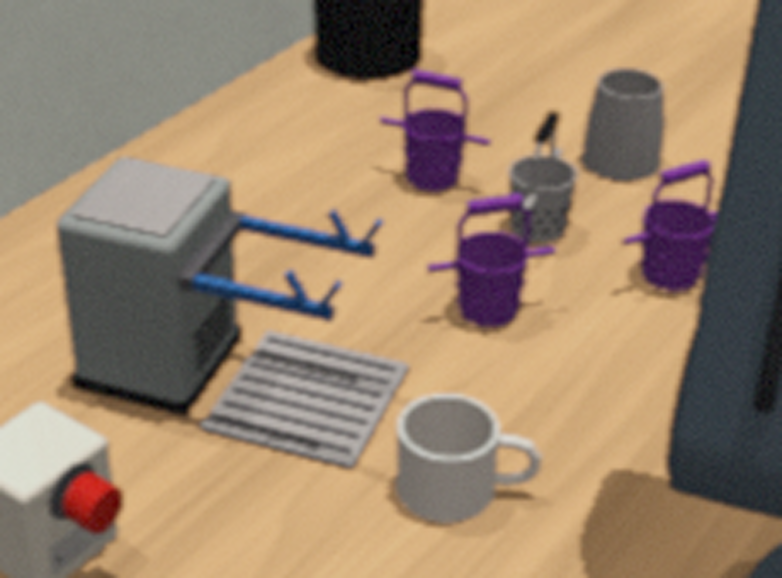

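Candidates for the basket in the top view are purple ones at (389,180), (336,233) and (386,271), and a steel one with a black grip at (383,224). The steel one is the basket. In the side view it stands at about (330,187), behind a purple one at (313,209). Next I measure it.

```bash
cat > m.py <<'E'
from h import *
np.set_printoptions(precision=4,suppress=True)
def ray(c,u,v,z):
    R,t=Rt(c); d=R.T@np.array([(u-c["cx"])/c["fx"],(v-c["cy"])/c["fy"],1]); o=-R.T@t
    return o+d*(z-o[2])/d[2]
E
python3 - <<'E'
from m import *
for n in("top","side"):
    c=np.load(n+"0.npy",allow_pickle=True).item()
    R,t=Rt(c); print(n,"cam",-R.T@t,c["fx"])
    P,u,v=cloud(c); 
    near=np.hypot(P[:,0]-.518,P[:,1]+.33)<.09
    for lo,hi in[(.045,.058),(.058,.068),(.068,.085),(.085,.108),(.108,.14)]:
        m=near&(P[:,2]>lo)&(P[:,2]<hi)
        if m.sum(): print(lo,m.sum(),P[m].mean(0),P[m].min(0),P[m].max(0),(u[m].mean(),v[m].mean()))
    m=near&(P[:,2]>.09)
    Q=P[m]
    if len(Q)>3:
        w,V=np.linalg.eigh(np.cov(Q[:,:2].T)); print("dir",np.degrees(np.arctan2(V[1,1],V[0,1])),w**.5); print(np.c_[Q,u[m],v[m]][:40])
    # fork
    hsv=cv2.cvtColor(c["image"],cv2.COLOR_BGR2HSV)
    b=(hsv[...,0]>100)&(hsv[...,0]<122)&(hsv[...,1]>130)&(hsv[...,2]>50)
    P,u,v=cloud(c,b); m=(np.hypot(P[:,0]-.58,P[:,1]-.06)<.2)&(P[:,2]>.1)
    print("blue",m.sum(),P[m].mean(0),P[m].min(0),P[m].max(0))
c=np.load("top0.npy",allow_pickle=True).item()
a=ray(c,363.7,228.7,.06); b=ray(c,402.5,219.5,.06); print(a,b,(a+b)/2,np.linalg.norm(a-b),np.degrees(np.arctan2(*(a-b)[[1,0]])))
save(c,"topf.png",(230,130,310,250),5)
save(c,"topk.png",(160,170,220,230),8)
E
```

```text
top cam [0.279  0.0147 1.6672] 500.5505998754119
0.045 35 [ 0.5275 -0.3341  0.0531] [ 0.4908 -0.3804  0.0461] [ 0.552  -0.2726  0.058 ] (np.float64(384.62857142857143), np.float64(221.14285714285714))
0.058 81 [ 0.5215 -0.3345  0.0633] [ 0.4866 -0.3947  0.0581] [ 0.5559 -0.271   0.068 ] (np.float64(385.41975308641975), np.float64(222.5185185185185))
0.068 38 [ 0.5159 -0.3254  0.0719] [ 0.4855 -0.3673  0.068 ] [ 0.5549 -0.2767  0.0822] (np.float64(383.2105263157895), np.float64(223.76315789473685))
0.085 4 [ 0.5162 -0.3167  0.1023] [ 0.5109 -0.3684  0.096 ] [ 0.5274 -0.2972  0.1064] (np.float64(382.5), np.float64(222.25))
0.108 88 [ 0.519  -0.3306  0.1265] [ 0.5081 -0.3643  0.1086] [ 0.5314 -0.2979  0.1376] (np.float64(388.5568181818182), np.float64(220.35227272727272))
dir 104.18606780477975 [0.0039 0.0187]
[[  0.5314  -0.3466   0.1182 393.     217.    ]
 [  0.5296  -0.3471   0.1297 394.     217.    ]
 [  0.5302  -0.3509   0.1266 395.     217.    ]
 [  0.5299  -0.3535   0.1293 396.     217.    ]
 [  0.5299  -0.3566   0.1293 397.     217.    ]
 [  0.5262  -0.3316   0.1286 389.     218
[... 1127 characters left out ...]
595   0.1298 398.     219.    ]
 [  0.5274  -0.3684   0.1064 399.     219.    ]
 [  0.519   -0.3062   0.1297 381.     220.    ]
 [  0.5194  -0.3098   0.1278 382.     220.    ]
 [  0.5186  -0.3117   0.1332 383.     220.    ]
 [  0.5195  -0.316    0.1279 384.     220.    ]
 [  0.5181  -0.317    0.1376 385.     220.    ]
 [  0.5196  -0.3222   0.1283 386.     220.    ]
 [  0.52    -0.3258   0.1264 387.     220.    ]
 [  0.5194  -0.3279   0.1308 388.     220.    ]
 [  0.5198  -0.3315   0.129  389.     220.    ]]<stdin>:18: RuntimeWarning: Mean of empty slice.
  ret = um.true_divide(
Traceback (most recent call last):
ValueError: zero-size array to reduction operation minimum which has no identity
```

```bash
ls pics
```

```text
side0.png
side0c.png
top0.png
top0c.png
```

```bash
python3 - <<'E'
from m import *
c=np.load("top0.npy",allow_pickle=True).item()
a=ray(c,363.7,228.7,.06); b=ray(c,402.5,219.5,.06); print("pins",a,b,(a+b)/2,np.linalg.norm(a-b),np.degrees(np.arctan2(*(a-b)[[1,0]])))
save(c,"topf.png",(225,130,305,250),5)
save(c,"topk.png",(160,170,220,230),8)
s=np.load("side0.npy",allow_pickle=True).item()
for n,c in(("top",c),("side",s)):
    R,t=Rt(c); print(n,-R.T@t)
    im=c["image"].astype(int); B,G,Rr=im[...,0],im[...,1],im[...,2]
    b=(B>Rr+25)&(B>G+12)
    P,u,v=cloud(c,b); m=(abs(P[:,0]-.56)<.12)&(abs(P[:,1]-.05)<.11)&(P[:,2]>.08)
    Q=P[m]; print(n,"blue",len(Q))
    if len(Q):
        for lo in np.arange(.46,.66,.02):
            q=Q[(Q[:,0]>=lo)&(Q[:,0]<lo+.02)]
            for nm,k in(("L",q[:,1]>.062),("R",q[:,1]<=.062)):
                if k.sum(): print(round(lo,2),nm,k.sum(),q[k].mean(0),q[k].min(0),q[k].max(0))
    r=(Rr>B+50)&(Rr>G+50); P,u,v=cloud(c,r); m=(abs(P[:,0]-.53)<.06)&(abs(P[:,1]-.31)<.06)
    print("red",m.sum(),np.median(P[m],0),P[m].min(0),P[m].max(0))
E
```

```text
pins [ 0.4996 -0.2641  0.06  ] [ 0.5335 -0.3913  0.06  ] [ 0.5166 -0.3277  0.06  ] 0.1315998855414674 104.90409682349018
top [0.279  0.0147 1.6672]
top blue 108
0.48 L 1 [0.4991 0.0791 0.1485] [0.4991 0.0791 0.1485] [0.4991 0.0791 0.1485]
0.5 L 4 [0.5028 0.0805 0.1543] [0.5005 0.0792 0.1491] [0.5048 0.082  0.1595]
0.52 L 8 [0.5349 0.0891 0.151 ] [0.5257 0.0851 0.144 ] [0.5393 0.0929 0.1742]
0.52 R 4 [ 0.5305 -0.0135  0.1525] [ 0.5294 -0.0151  0.1494] [ 0.5321 -0.0119  0.1581]
0.54 L 18 [0.5493 0.0916 0.1498] [0.54   0.0867 0.1426] [0.5578 0.0964 0.1581]
0.54 R 4 [ 0.5548 -0.0065  0.1638] [ 0.5492 -0.0079  0.1486] [ 0.56   -0.005   0.1779]
0.56 L 13 [0.5676 0.0975 0.1508] [0.5605 0.0933 0.1424] [0.5788 0.1002 0.1565]
0.56 R 10 [ 0.571  -0.0033  0.15  ] [ 0.5601 -0.0081  0.146 ] [0.5793 0.0016 0.1538]
0.58 L 14 [0.591  0.1039 0.1485] [0.5819 0.1003 0.1427] [0.5988 0.1074 0.1542]
0.58 R 11 [0.5899 0.0024 0.1472] [ 0.5823 -0.0015  0.1424] [0.5986 0.0052 0.1555]
0.6 L 5 [0.6025 0.1068 0.15  ] [0.6003 0.1043 0.1474] [0.6049 0.1102 0.1536]
0.6 R 10 [0.6107 0.0089 0.1502] [0.6007 0.0053 0.14
[... 812 characters left out ...]
0.5702 0.1027 0.1476] [0.5602 0.0935 0.1372] [0.5793 0.1084 0.1534]
0.56 R 24 [ 0.5696 -0.0011  0.148 ] [ 0.5601 -0.0093  0.1417] [0.5795 0.0044 0.1517]
0.58 L 34 [0.5901 0.1077 0.147 ] [0.5808 0.095  0.139 ] [0.5999 0.1163 0.1543]
0.58 R 21 [0.5894 0.0062 0.1484] [0.5801 0.0002 0.1432] [0.5983 0.0117 0.1521]
0.6 L 11 [0.6063 0.1047 0.1448] [0.6005 0.0849 0.1355] [0.6153 0.1132 0.1508]
0.6 R 20 [0.6092 0.0118 0.1485] [0.6007 0.0046 0.1448] [0.6185 0.0162 0.1532]
0.62 R 18 [0.6287 0.0252 0.1357] [0.6201 0.0102 0.0945] [0.6392 0.0613 0.1506]
0.64 R 1 [0.6436 0.0276 0.0836] [0.6436 0.0276 0.0836] [0.6436 0.0276 0.0836]
red 225 [0.5262 0.3188 0.0955] [0.5185 0.2763 0.0678] [0.5581 0.335  0.1069]
```

View pics/topf.png

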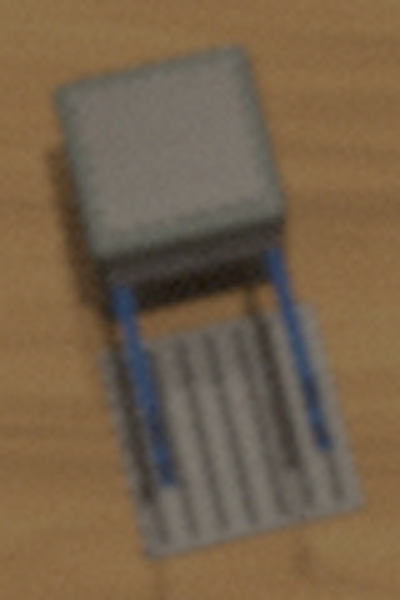

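View pics/topk.png

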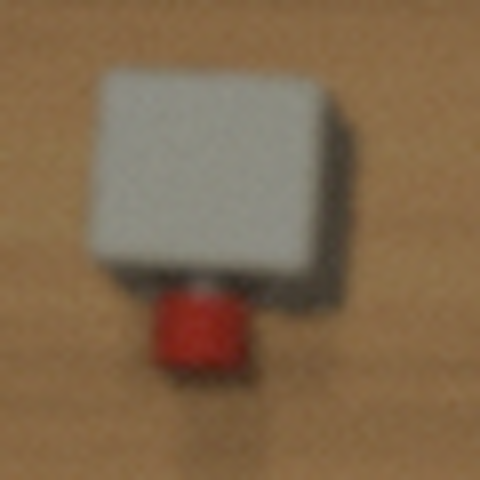

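```bash
python3 - <<'E'
from m import *
c=np.load("side0.npy",allow_pickle=True).item()
save(c,"sidef.png",(180,170,300,260),6)
save(c,"sidek.png",(150,240,220,310),8)
E
```

```text
(no output)
```

View pics/sidef.png

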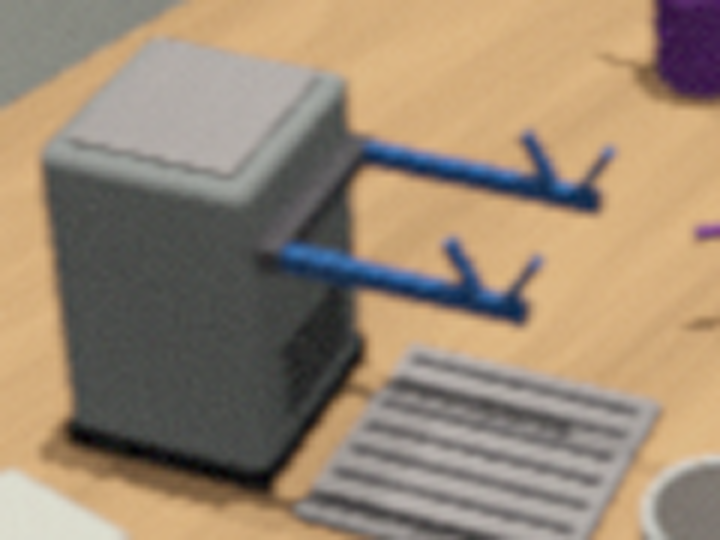

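View pics/sidek.png

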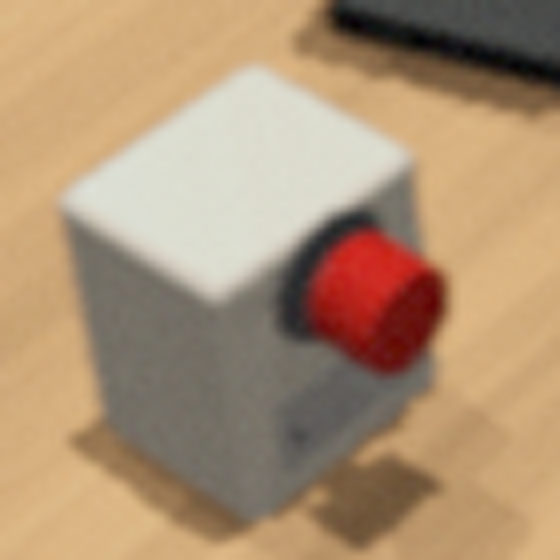

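```bash
python3 - <<'E'
from m import *
c=np.load("top0.npy",allow_pickle=True).item(); s=np.load("side0.npy",allow_pickle=True).item()
f=lambda x,y:(180+x/6,170+y/6)
for nm,a,b in(("near",(452,242),(537,262)),("far",(530,135),(608,152))):
    A=ray(s,*f(*a),.175);B=ray(s,*f(*b),.175); print(nm,A,B,(A+B)/2,np.linalg.norm(A-B))
print("tips",ray(c,225+168/5,130+484/5,.15),ray(c,225+323/5,130+447/5,.15))
print("tips side",ray(s,*f(524,312),.148),ray(s,*f(598,200),.148))
# prong line fits
for n,q in(("top",c),("side",s)):
    im=q["image"].astype(int); B,G,Rr=im[...,0],im[...,1],im[...,2]
    P,u,v=cloud(q,(B>Rr+25)&(B>G+12)); m=(abs(P[:,0]-.56)<.12)&(abs(P[:,1]-.05)<.11)&(abs(P[:,2]-.148)<.008); Q=P[m]
    for k in(Q[:,1]>.045+.27*(Q[:,0]-.55),Q[:,1]<=.045+.27*(Q[:,0]-.55)):
        l=cv2.fitLine(Q[k][:,:2].astype(np.float32),cv2.DIST_HUBER,0,.01,.01).ravel(); print(n,"line",l, np.degrees(np.arctan(l[1]/l[0])))
    P,u,v=cloud(q)
    for nm,cx,cy,z in(("housing",.70,.09,.183),("box",.584,.307,.108)):
        m=(np.hypot(P[:,0]-cx,P[:,1]-cy)<.11)&(abs(P[:,2]-z)<.007)
        if m.sum()>10: print(n,nm,m.sum(),cv2.minAreaRect(P[m][:,:2].astype(np.float32)),np.median(P[m],0))
E
```

```text
near [0.5194 0.0853 0.175 ] [0.4782 0.0746 0.175 ] [0.4988 0.08   0.175 ] 0.042555823751607304
far [ 0.5449 -0.0093  0.175 ] [ 0.5053 -0.0198  0.175 ] [ 0.5251 -0.0146  0.175 ] 0.040978555450694544
tips [0.4842 0.0736 0.15  ] [ 0.5097 -0.0205  0.15  ]
tips side [0.4818 0.08   0.148 ] [ 0.5078 -0.0155  0.148 ]
top line [0.9633 0.2683 0.5644 0.0964] 15.563555
top line [ 0.9592  0.2829  0.5749 -0.0016] 16.431011
top housing 1260 ((0.687655508518219, 0.07861551642417908), (0.11552947759628296, 0.1231691837310791), 15.890667915344238) [0.6853 0.0782 0.1845]
top box 713 ((0.5804893374443054, 0.31089213490486145), (0.09058506041765213, 0.1182367354631424), 88.31478118896484) [0.5955 0.3097 0.1073]
side line [0.9637 0.267  0.5474 0.0968] 15.483954
side line [0.9678 0.2518 0.5664 0.0002] 14.582474
side housing 888 ((0.6850481629371643, 0.0820152759552002), (0.11681095510721207, 0.12582652270793915), 15.289182662963867) [0.6764 0.0924 0.1858]
side box 812 ((0.5784627199172974, 0.3141568601131439), (0.090619757771492, 0.11986890435218811), 89.36396789550781) [0.5897 0.317  0.1073]
```

```bash
cat >> m.py <<'E'
def go(p,yaw=None):
    s=bot.state(); R=np.array(s["ee_rot"]); d=np.array(p)-s["position"]; t=R.T@d
    psi=np.arctan2(R[1,0],R[0,0])
    print("t",round(s["time_s"],2),"pos",s["position"],"yaw",np.degrees(psi).round(2),"z",R[:,2],"F",s["contact_force"],"w",round(s["gripper_width"],3))
    print("shift",t.round(4))
    if yaw is not None:
        x=np.array([np.cos(np.radians(yaw)),np.sin(np.radians(yaw)),0]);G=np.c_[x,np.cross([0,0,-1],x),[0,0,-1]]
        print("turn",cv2.Rodrigues(R.T@G)[0].ravel().round(4))
E
python3 - <<'E'
from m import *
s=np.load("side0.npy",allow_pickle=True).item()
P,u,v=cloud(s); m=(np.hypot(P[:,0]-.518,P[:,1]+.33)<.06)&(P[:,2]>.1)&(P[:,2]<.14)
print(m.sum(),np.median(P[m],0),P[m].min(0),P[m].max(0))
go([.517,-.3285,.30],104.4)
E
```

```text
55 [ 0.5132 -0.3162  0.1264] [ 0.5053 -0.3647  0.1006] [ 0.527  -0.2926  0.1315]
t 1.1 pos [ 0.1379 -0.5066  0.3039] yaw 15.23 z [-0.  0. -1.] F [ 0.0152 -0.4884 -0.1252] w 0.999
shift [ 0.4126 -0.0722  0.0039]
turn [-0.     -0.     -1.5564]
```

```bash
python3 -m crank '[[0,0.02,-0.004,0,0,0,-0.08],[0,0.06,-0.01,0,0,0,-0.22],[0,0.10,-0.018,0,0,0,-0.37],[0,0.148,-0.026,0,0,0,-0.52],[0,0.196,-0.034,0,0,0,-0.67],[0,0.243,-0.042,0,0,0,-0.82],[0,0.28,-0.049,0,0,0,-0.96],[0,0.30,-0.053,0,0,0,-1.06]]'; python3 - <<'E'
from m import *
go([.517,-.3285,.30],104.4)
E
```

```text
time_s: 1.9
position: [0.416, -0.375, 0.3037]
ee_rot: [[0.235, 0.972, 0.0], [0.972, -0.235, 0.0], [0.0, 0.0, -1.0]]
contact_force: [-0.6, -0.7, 0.0]
gripper_width: 1.0
t 1.9 pos [ 0.416  -0.375   0.3037] yaw 76.41 z [ 0.0005  0.0003 -1.    ] F [-0.5981 -0.7164  0.0459] w 1.0
shift [0.069  0.0873 0.0038]
turn [ 0.0005 -0.0003 -0.4884]
```

```bash
python3 -m crank '[[0,0.012,0.015,0,0,0,-0.08],[0,0.03,0.038,0.004,0,0,-0.2],[0,0.05,0.063,0.01,0,0,-0.33],[0,0.063,0.08,0.02,0,0,-0.43],[0,0.069,0.087,0.035,0,0,-0.488],[0,0.069,0.087,0.05,0,0,-0.488],[0,0.069,0.087,0.05,0,0,-0.488],[0,0.069,0.087,0.05,0,0,-0.488]]'; python3 - <<'E'
from m import *
go([.517,-.3285,.176],104.4)
for n in("top","side"):
    c=bot.capture(n); np.save(n+"1.npy",c,allow_pickle=True); print(px(c,[.517,-.3285,.122]))
    save(c,n+"1.png",(320,150,450,290) if n=="top" else (250,60,400,240),4 if n=="top" else 3.3)
E
```

```text
time_s: 2.7
position: [0.5144, -0.3308, 0.2541]
ee_rot: [[-0.24, 0.971, -0.0], [0.971, 0.24, 0.0], [0.0, -0.0, -1.0]]
contact_force: [-1.2, -0.4, 0.5]
gripper_width: 0.998
t 2.7 pos [ 0.5144 -0.3308  0.2541] yaw 103.91 z [-0.0005  0.0003 -1.    ] F [-1.1515 -0.3645  0.4504] w 0.998
shift [0.0015 0.003  0.0781]
turn [-0.0004 -0.0004 -0.0086]
(np.float64(387.57155514769795), np.float64(221.184324642794))
(np.float64(330.0530021947726), np.float64(167.6738564264428))
```

View pics/top1.png

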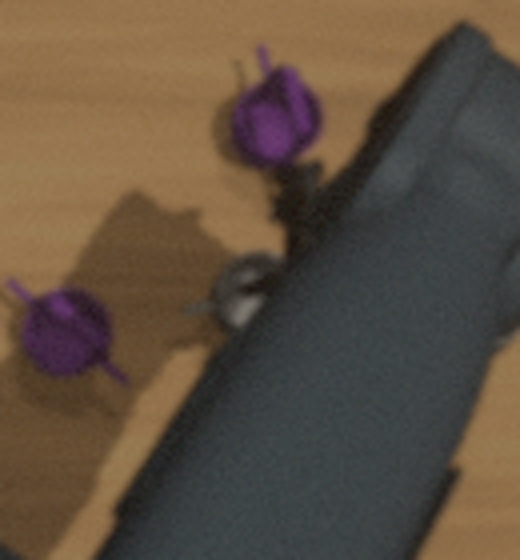

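View pics/side1.png

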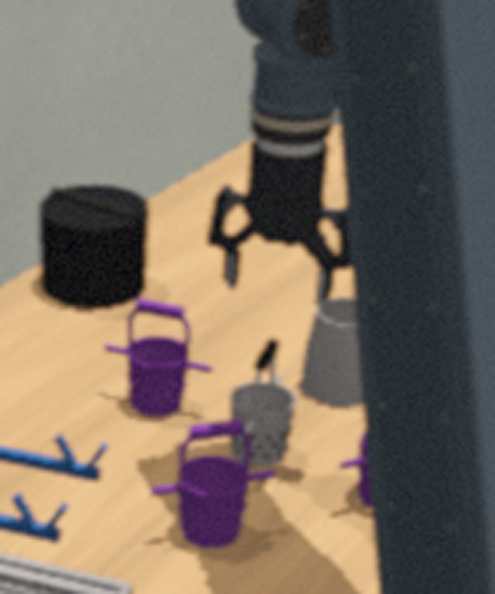

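The gripper straddles the black bar: in the side crop the bar is at (267,353) and the fingers at (232,270) and (325,285). My estimate reprojects within a pixel, so I descend and close.

```bash
python3 -m crank '[[0,0.001,0.002,0.012,0,0,-0.008],[0,0.001,0.003,0.03,0,0,-0.008],[0,0.001,0.003,0.048,0,0,-0.008],[0,0.001,0.003,0.062,0,0,-0.008],[0,0.001,0.003,0.072,0,0,-0.008],[0,0.001,0.003,0.077,0,0,-0.008],[0,0.001,0.003,0.077,0,0,-0.008],[0,0.001,0.003,0.077,0,0,-0.008]]'
python3 -m crank '[[0.5,0,0,0,0,0,0],[0.8,0,0,0,0,0,0],[1,0,0,0,0,0,0],[1,0,0,0,0,0,0],[1,0,0,0,0,0,0],[1,0,0,0,0,0,0],[1,0,0,0,0,0,0],[1,0,0,0,0,0,0]]'; python3 - <<'E'
from m import *
go([.517,-.3285,.38],104.4)
E
```

```text
time_s: 3.6
position: [0.5175, -0.3292, 0.1774]
ee_rot: [[-0.248, 0.969, 0.001], [0.969, 0.248, -0.0], [-0.0, 0.001, -1.0]]
contact_force: [0.4, -0.6, -0.3]
gripper_width: 0.996
time_s: 4.4
position: [0.5175, -0.3291, 0.1771]
ee_rot: [[-0.249, 0.969, 0.001], [0.969, 0.249, -0.0], [-0.0, 0.001, -1.0]]
contact_force: [1.4, 0.2, 2.2]
gripper_width: 0.152
t 4.4 pos [ 0.5175 -0.3291  0.1771] yaw 104.39 z [ 0.0007 -0.     -1.    ] F [1.4074 0.2382 2.1572] w 0.152
shift [ 0.0006 -0.0002 -0.2029]
turn [ 0.0007  0.0002 -0.0002]
```

```bash
python3 -m crank '[[1,0,0,-0.005,0,0,0],[1,0,0,-0.02,0,0,0],[1,0,0,-0.045,0,0,0],[1,0,0,-0.075,0,0,0],[1,0,0,-0.11,0,0,0],[1,0,0,-0.145,0,0,0],[1,0,0,-0.175,0,0,0],[1,0,0,-0.195,0,0,0]]'; python3 - <<'E'
from m import *
go([.514,.032,.38],105.5)
c=bot.capture("side"); save(c,"side2.png",(250,60,400,240),3.3)
E
```

```text
time_s: 5.2
position: [0.517, -0.3291, 0.374]
ee_rot: [[-0.248, 0.969, 0.001], [0.969, 0.248, -0.001], [-0.001, 0.0, -1.0]]
contact_force: [-0.5, 0.1, -3.8]
gripper_width: 0.152
t 5.2 pos [ 0.517  -0.3291  0.374 ] yaw 104.37 z [ 0.0006 -0.0008 -1.    ] F [-0.4972  0.1113 -3.809 ] w 0.152
shift [ 0.3505  0.0868 -0.0062]
turn [ 0.0004  0.0009 -0.0196]
```

View pics/side2.png

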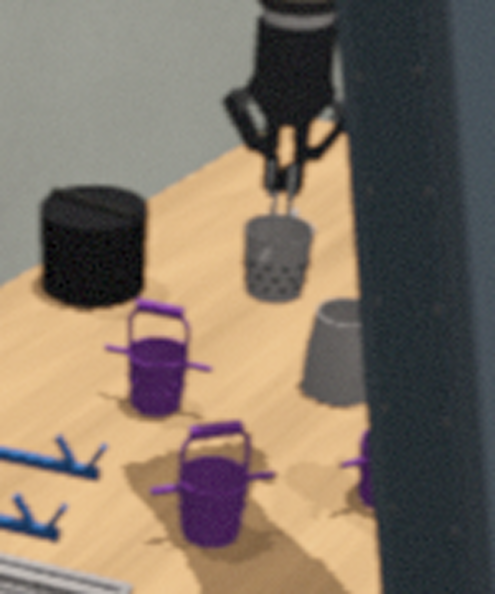

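The basket hangs upright from the gripper (side crop, 278,255). Now I carry it over the fork.

```bash
python3 -m crank '[[1,0.008,0.002,0,0,0,0],[1,0.028,0.007,0,0,0,0],[1,0.056,0.014,-0.004,0,0,0],[1,0.088,0.022,-0.006,0,0,-0.005],[1,0.12,0.03,-0.006,0,0,-0.01],[1,0.155,0.038,-0.006,0,0,-0.015],[1,0.19,0.047,-0.006,0,0,-0.019],[1,0.225,0.056,-0.006,0,0,-0.019]]'
python3 -m crank '[[1,0.035,0.009,0,0,0,0],[1,0.065,0.016,0,0,0,0],[1,0.09,0.022,0,0,0,0],[1,0.108,0.027,0,0,0,0],[1,0.119,0.03,0,0,0,0],[1,0.125,0.031,0,0,0,0],[1,0.125,0.031,0,0,0,0],[1,0.125,0.031,0,0,0,0]]'
python3 - <<'E'
from m import *
go([.514,.032,.30],105.5)
for n in("top","side"):
    c=bot.capture(n); np.save(n+"3.npy",c,allow_pickle=True)
    save(c,n+"3.png",(210,110,330,250) if n=="top" else (170,60,330,250),4 if n=="top" else 3.1)
E
```

```text
time_s: 6.05
position: [0.5144, -0.0953, 0.3758]
ee_rot: [[-0.267, 0.964, -0.003], [0.964, 0.267, 0.001], [0.002, -0.003, -1.0]]
contact_force: [1.1, -0.5, -4.2]
gripper_width: 0.153
time_s: 6.85
position: [0.512, 0.031, 0.3776]
ee_rot: [[-0.266, 0.964, -0.001], [0.964, 0.266, -0.0], [-0.0, -0.001, -1.0]]
contact_force: [-0.2, -0.2, -3.6]
gripper_width: 0.151
t 6.85 pos [0.512  0.031  0.3776] yaw 105.45 z [-0.0006 -0.0003 -1.    ] F [-0.2498 -0.2376 -3.6192] w 0.151
shift [0.0004 0.0022 0.0776]
turn [-0.0006  0.0001 -0.0009]
```

View pics/top3.png

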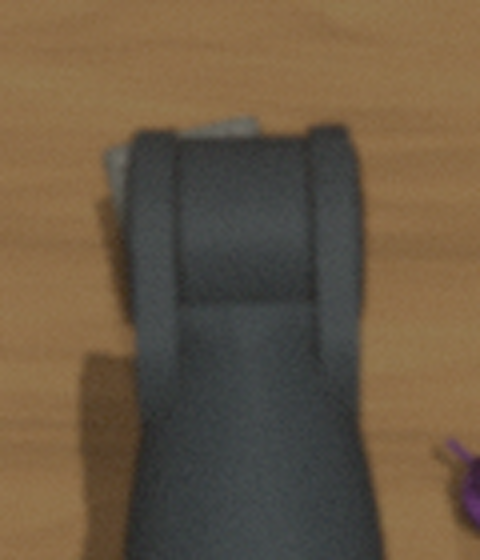

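View pics/side3.png

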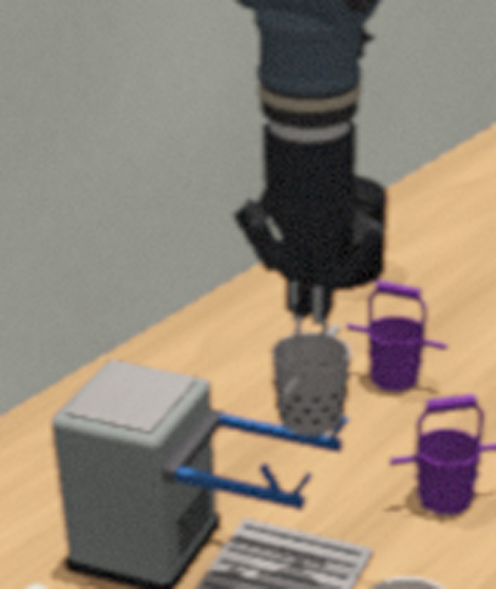

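```bash
python3 - <<'E'
from m import *
from scipy.optimize import least_squares
c=np.load("side3.npy",allow_pickle=True).item()
P,u,v=cloud(c); z0=.2016
m=(np.hypot(P[:,0]-.512,P[:,1]-.031)<.055)&(P[:,2]>z0+.005)&(P[:,2]<z0+.066); Q=P[m]; print(len(Q))
# outer wall only: facing camera; radius 30->36 linear
def f(p): return np.hypot(Q[:,0]-p[0],Q[:,1]-p[1])-(.030+.006*(Q[:,2]-z0)/.07)
print(least_squares(f,[.512,.031],loss="soft_l1",f_scale=.003).x)
cv2.imwrite("pics/side3b.png",cv2.resize(c["image"][140:225,210:300],None,fx=7,fy=7,interpolation=cv2.INTER_CUBIC))
print(px(c,[.512,.031,z0+.06]))
E
```

```text
585
[0.5127 0.0294]
(np.float64(269.09247617254533), np.float64(176.31803948922285))
```

View pics/side3b.png

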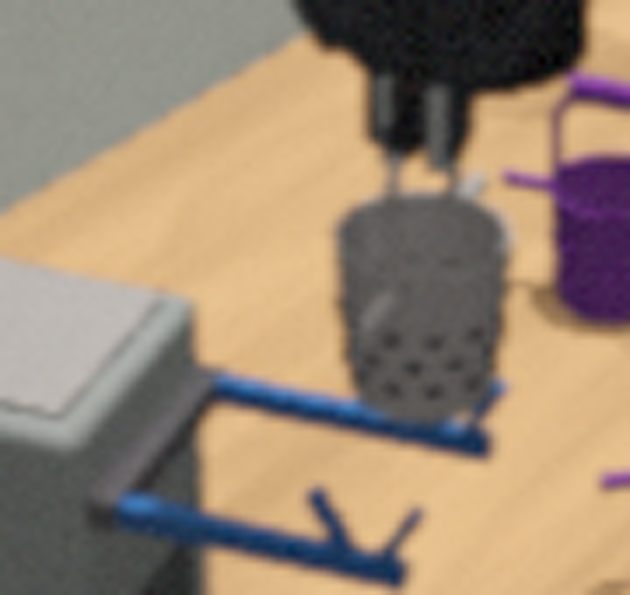

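```bash
python3 -m crank '[[1,0,0,0.006,0,0,0],[1,0.001,0.001,0.02,0,0,0],[1,0.002,0.001,0.036,0,0,0],[1,0.002,0.001,0.052,0,0,0],[1,0.002,0.001,0.066,0,0,0],[1,0.002,0.001,0.076,0,0,0],[1,0.002,0.001,0.082,0,0,0],[1,0.002,0.001,0.084,0,0,0]]'
python3 - <<'E'
from m import *
go([.5125,.033,.27],105.5)
c=bot.capture("side"); np.save("side4.npy",c,allow_pickle=True)
cv2.imwrite("pics/side4.png",cv2.resize(c["image"][150:240,200:310],None,fx=7,fy=6.6,interpolation=cv2.INTER_CUBIC))
E
```

```text
time_s: 7.75
position: [0.5125, 0.0336, 0.2934]
ee_rot: [[-0.266, 0.964, -0.001], [0.964, 0.266, 0.0], [0.0, -0.001, -1.0]]
contact_force: [-0.1, -0.6, -3.9]
gripper_width: 0.152
t 7.75 pos [0.5125 0.0336 0.2934] yaw 105.45 z [-0.0007  0.0001 -1.    ] F [-0.1407 -0.5871 -3.8895] w 0.152
shift [-0.0006 -0.0001  0.0234]
turn [-0.0006 -0.0002 -0.0008]
```

View pics/side4.png

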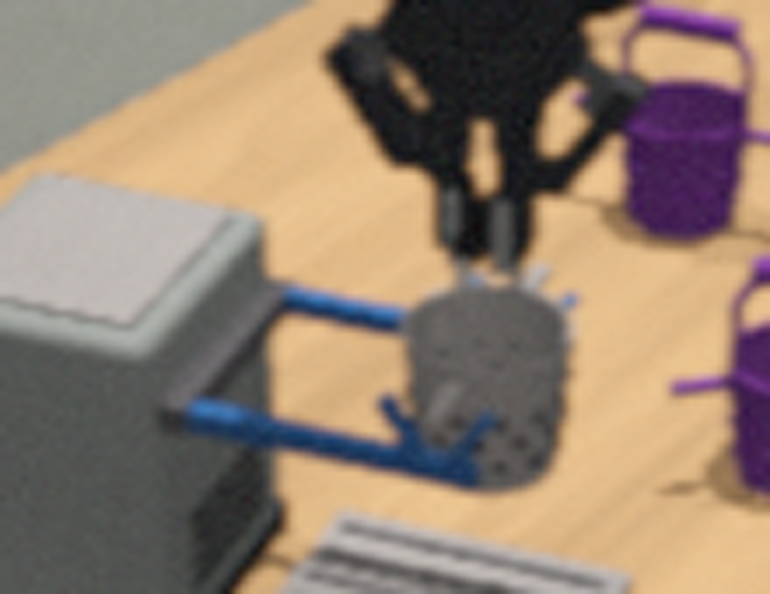

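The near pin (crop 445,395) sits centred above the near V, whose tops are at (388,403) and (488,420). The far pin is between the far V's tops too. I lower slowly.

```bash
python3 -m crank '[[1,0,0,0.003,0,0,0],[1,0,0,0.007,0,0,0],[1,0,0,0.012,0,0,0],[1,0,0,0.017,0,0,0],[1,0,0,0.022,0,0,0],[1,0,0,0.026,0,0,0],[1,0,0,0.029,0,0,0],[1,0,0,0.031,0,0,0]]'
python3 -m crank '[[1,0,0,0.002,0,0,0],[1,0,0,0.004,0,0,0],[1,0,0,0.006,0,0,0],[1,0,0,0.008,0,0,0],[1,0,0,0.009,0,0,0],[1,0,0,0.009,0,0,0],[1,0,0,0.009,0,0,0],[1,0,0,0.009,0,0,0]]'
python3 - <<'E'
from m import *
go([.5125,.033,.25],105.5)
c=bot.capture("side"); np.save("side5.npy",c,allow_pickle=True)
cv2.imwrite("pics/side5.png",cv2.resize(c["image"][150:240,200:310],None,fx=7,fy=6.6,interpolation=cv2.INTER_CUBIC))
E
```

```text
time_s: 8.6
position: [0.513, 0.0338, 0.263]
ee_rot: [[-0.267, 0.964, 0.001], [0.964, 0.267, 0.0], [0.0, 0.001, -1.0]]
contact_force: [1.4, 0.2, -0.5]
gripper_width: 0.148
time_s: 9.4
position: [0.5131, 0.0339, 0.2541]
ee_rot: [[-0.267, 0.964, 0.001], [0.964, 0.267, 0.0], [0.0, 0.001, -1.0]]
contact_force: [5.0, 1.3, 0.9]
gripper_width: 0.149
t 9.4 pos [0.5131 0.0339 0.2541] yaw 105.47 z [ 0.0012  0.0004 -1.    ] F [4.9673 1.2543 0.8958] w 0.149
shift [-0.0007 -0.0008  0.0041]
turn [ 0.0013 -0.0001 -0.0004]
```

View pics/side5.png

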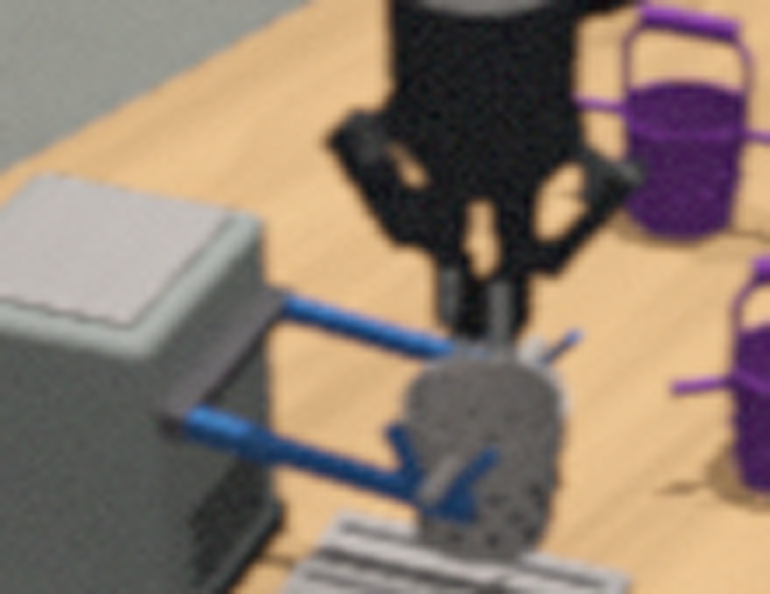

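Force of +5 N toward the housing means the pins press on the front V wall, so I shift toward the housing a few mm.

```bash
python3 -m crank '[[1,0,0.001,0,0,0,0],[1,0,0.002,0,0,0,0],[1,0,0.003,0,0,0,0],[1,0,0.003,0,0,0,0],[1,0,0.003,0,0,0,0],[1,0,0.003,0,0,0,0],[1,0,0.003,0,0,0,0],[1,0,0.003,0,0,0,0]]'
python3 - <<'E'
from m import *
go([.5125,.033,.25],105.5)
c=bot.capture("side"); np.save("side5.npy",c,allow_pickle=True)
cv2.imwrite("pics/side5b.png",cv2.resize(c["image"][150:240,200:310],None,fx=7,fy=6.6,interpolation=cv2.INTER_CUBIC))
E
```

```text
time_s: 10.25
position: [0.5152, 0.0345, 0.2538]
ee_rot: [[-0.267, 0.964, -0.001], [0.964, 0.267, 0.0], [0.0, -0.001, -1.0]]
contact_force: [-2.2, -0.3, -0.1]
gripper_width: 0.147
t 10.25 pos [0.5152 0.0345 0.2538] yaw 105.47 z [-0.0007  0.     -1.    ] F [-2.2229 -0.252  -0.0604] w 0.147
shift [-0.0007 -0.003   0.0038]
turn [-0.0006 -0.0002 -0.0006]
```

View pics/side5b.png

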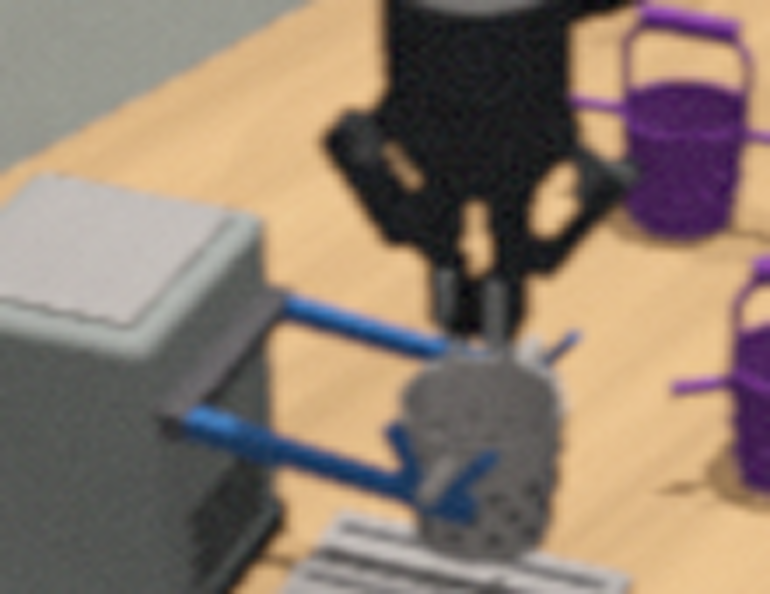

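```bash
python3 -m crank '[[1,0,-0.001,0,0,0,0],[1,0,-0.001,0.001,0,0,0],[1,0,-0.001,0.001,0,0,0],[1,0,-0.001,0.001,0,0,0],[1,0,-0.001,0.001,0,0,0],[1,0,-0.001,0.001,0,0,0],[1,0,-0.001,0.001,0,0,0],[1,0,-0.001,0.001,0,0,0]]'
python3 - <<'E'
from m import *
go([.5125,.033,.25],105.5)
E
```

```text
time_s: 11.1
position: [0.5147, 0.0343, 0.253]
ee_rot: [[-0.267, 0.964, 0.0], [0.964, 0.267, 0.0], [0.0, 0.001, -1.0]]
contact_force: [1.5, 1.4, 0.1]
gripper_width: 0.149
t 11.1 pos [0.5147 0.0343 0.253 ] yaw 105.47 z [ 0.0005  0.0002 -1.    ] F [1.4575 1.4013 0.1347] w 0.149
shift [-0.0007 -0.0025  0.003 ]
turn [ 0.0005 -0.0001 -0.0005]
```

```bash
python3 -m crank '[[0.84,0,0,0,0,0,0],[0.82,0,0,0,0,0,0],[0.80,0,0,0,0,0,0],[0.77,0,0,0,0,0,0],[0.72,0,0,0,0,0,0],[0.66,0,0,0,0,0,0],[0.6,0,0,0,0,0,0],[0.6,0,0,0,0,0,0]]'
python3 - <<'E'
from m import *
go([.5125,.033,.25],105.5)
c=bot.capture("side"); np.save("side6.npy",c,allow_pickle=True)
cv2.imwrite("pics/side6.png",cv2.resize(c["image"][150:240,200:310],None,fx=7,fy=6.6,interpolation=cv2.INTER_CUBIC))
E
```

```text
time_s: 11.9
position: [0.5145, 0.0343, 0.2529]
ee_rot: [[-0.267, 0.964, -0.0], [0.964, 0.267, 0.0], [0.0, -0.0, -1.0]]
contact_force: [-0.4, 0.1, 0.1]
gripper_width: 0.401
t 11.9 pos [0.5145 0.0343 0.2529] yaw 105.47 z [-0.0001  0.0001 -1.    ] F [-0.4127  0.1036  0.0561] w 0.401
shift [-0.0007 -0.0023  0.0029]
turn [-0.     -0.0001 -0.0006]
```

View pics/side6.png

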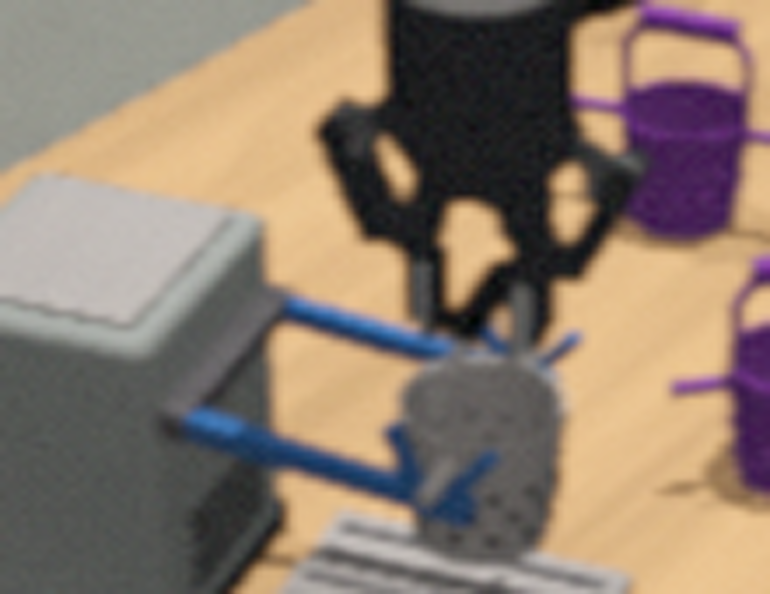

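The basket hangs free and still, with both pins in the V bottoms. I retreat straight up.

```bash
python3 -m crank '[[0.6,0,0,-0.004,0,0,0],[0.6,0,0,-0.012,0,0,0],[0.6,0,0,-0.025,0,0,0],[0.6,0,0,-0.04,0,0,0],[0.6,0,0,-0.06,0,0,0],[0.4,0,0,-0.08,0,0,0],[0.2,0,0,-0.09,0,0,0],[0,0,0,-0.095,0,0,0]]'
python3 - <<'E'
from m import *
go([.535,.312,.28],179)
E
```

```text
time_s: 12.75
position: [0.5148, 0.0343, 0.3491]
ee_rot: [[-0.267, 0.964, 0.002], [0.964, 0.267, 0.0], [-0.0, 0.002, -1.0]]
contact_force: [0.3, 0.4, 0.0]
gripper_width: 0.892
t 12.75 pos [0.5148 0.0343 0.3491] yaw 105.47 z [ 0.0017  0.0002 -1.    ] F [0.2889 0.4286 0.0054] w 0.892
shift [0.2623 0.0934 0.0692]
turn [ 0.0013  0.0013 -1.2834]
```

```bash
python3 -m crank '[[0,0.01,0.003,0,0,0,-0.05],[0,0.035,0.012,0,0,0,-0.16],[0,0.07,0.025,0,0,0,-0.3],[0,0.11,0.039,0,0,0,-0.45],[0,0.15,0.053,0,0,0,-0.6],[0,0.185,0.066,0,0,0,-0.75],[0,0.215,0.077,0,0,0,-0.88],[0,0.24,0.085,0,0,0,-1.0]]'
python3 -m crank '[[0,0,0,0,0,0,-0.05],[0,0,0,0,0,0,-0.12],[0,0,0,0,0,0,-0.2],[0,0,0,0,0,0,-0.26],[0,0,0,0,0,0,-0.284],[0,0,0,0,0,0,-0.284],[0,0,0,0,0,0,-0.284],[0,0,0,0,0,0,-0.284]]'
python3 - <<'E'
from m import *
go([.535,.312,.25],179)
for n in("top","side"):
    c=bot.capture(n); np.save(n+"7.npy",c,allow_pickle=True); save(c,n+"7.png")
s=np.load("side0.npy",allow_pickle=True).item(); t=np.load("top0.npy",allow_pickle=True).item()
# head: disc front face/back edge pixels
print("top head centre", ray(t,160+203/8,170+331/8,.10), "front", ray(t,160+203/8,170+372/8,.09),"back",ray(t,160+205/8,170+290/8,.1))
print("top box front corners (z.108)",ray(t,160+95/8,170+258/8,.108),ray(t,160+312/8,170+270/8,.108))
print("top box back corners",ray(t,160+105/8,170+70/8,.108),ray(t,160+325/8,170+80/8,.108))
k=lambda x,y:(150+x/8,240+y/8)
print("side box top corners",ray(s,*k(215,302),.108),ray(s,*k(412,158),.108),ray(s,*k(62,202),.108),ray(s,*k(255,65),.108))
print("side front face centre",ray(s,*k(410,312),.085))
E
```

```text
time_s: 13.55
position: [0.5318, 0.2908, 0.3465]
ee_rot: [[-0.958, 0.288, -0.002], [0.288, 0.958, -0.001], [0.002, -0.001, -1.0]]
contact_force: [1.1, 0.1, -0.2]
gripper_width: 1.003
time_s: 14.35
position: [0.5323, 0.2883, 0.3477]
ee_rot: [[-1.0, 0.017, -0.0], [0.017, 1.0, -0.0], [0.0, -0.0, -1.0]]
contact_force: [-0.3, 0.1, -0.5]
gripper_width: 0.998
t 14.35 pos [0.5323 0.2883 0.3477] yaw 179.0 z [-0.0003 -0.     -1.    ] F [-0.2635  0.1341 -0.4929] w 0.998
shift [-0.0023  0.0238  0.0977]
turn [-0.     -0.0003  0.0001]
top head centre [0.5336 0.3083 0.1   ] front [0.5188 0.3092 0.09  ] back [0.5501 0.3085 0.1   ]
top box front corners (z.108) [0.5602 0.3508 0.108 ] [0.5579 0.2655 0.108 ]
top box back corners [0.6362 0.3516 0.108 ] [0.6347 0.2645 0.108 ]
side box top corners [0.556  0.3595 0.108 ] [0.5535 0.2734 0.108 ] [0.6297 0.3564 0.108 ] [0.6293 0.2706 0.108 ]
side front face centre [0.522  0.3103 0.085 ]
```

View pics/side7.png

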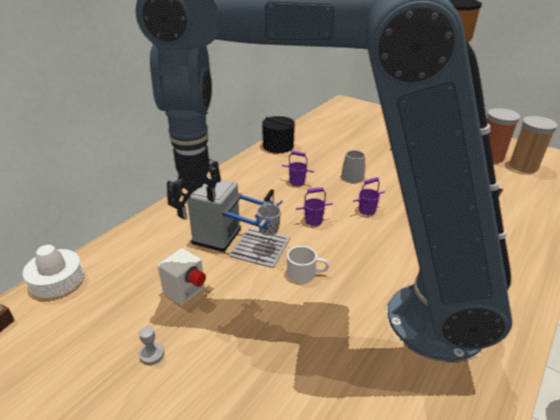

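View pics/top7.png

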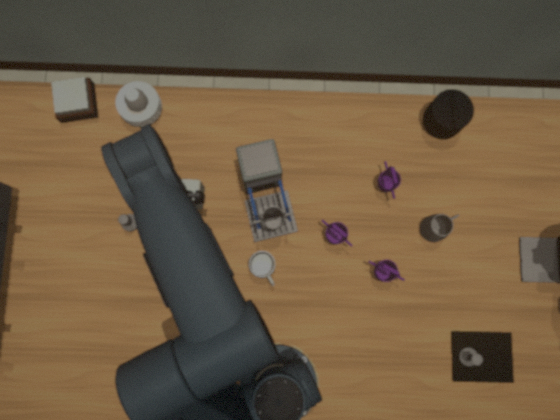

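```bash
python3 -m crank '[[0,0.001,0.004,0.01,0,0,0.005],[0,0.001,0.012,0.03,0,0,0.01],[0,0.001,0.02,0.055,0,0,0.0105],[0,0.001,0.0247,0.085,0,0,0.0105],[0,0.001,0.0247,0.11,0,0,0.0105],[0,0.001,0.0247,0.128,0,0,0.0105],[0,0.001,0.0247,0.135,0,0,0.0105],[0,0.001,0.0247,0.135,0,0,0.0105]]'
python3 - <<'E'
from m import *
go([.532,.313,.139],178.4)
c=bot.capture("side"); np.save("side8.npy",c,allow_pickle=True)
save(c,"side8.png",(120,170,240,310),4.2)
E
```

```text
time_s: 15.25
position: [0.5313, 0.3128, 0.2118]
ee_rot: [[-1.0, 0.027, -0.002], [0.027, 1.0, -0.001], [0.002, -0.001, -1.0]]
contact_force: [0.3, -0.7, -0.6]
gripper_width: 0.999
t 15.25 pos [0.5313 0.3128 0.2118] yaw 178.43 z [-0.0017 -0.0009 -1.    ] F [ 0.2605 -0.6852 -0.6172] w 0.999
shift [-0.0008  0.0002  0.0728]
turn [-0.0009 -0.0017  0.0005]
```

View pics/side8.png

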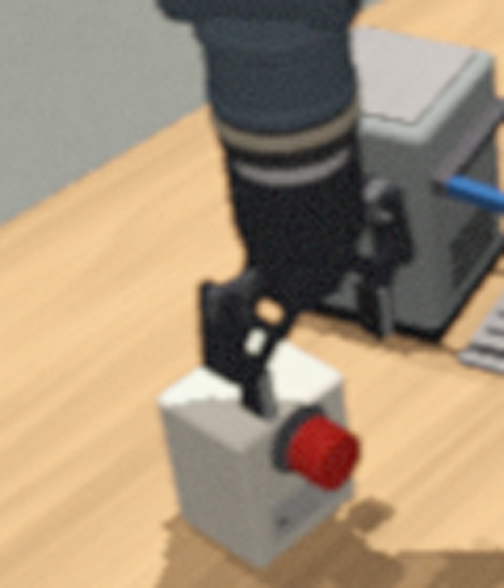

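```bash
python3 -m crank '[[0,0.001,0,0.008,0,0,0],[0,0.001,0,0.022,0,0,0],[0,0.001,0,0.038,0,0,0],[0,0.001,0,0.052,0,0,0],[0,0.001,0,0.063,0,0,0],[0,0.001,0,0.07,0,0,0],[0,0.001,0,0.073,0,0,0],[0,0.001,0,0.073,0,0,0]]'
python3 - <<'E'
from m import *
go([.532,.313,.139],178.4)
c=bot.capture("side"); np.save("side9.npy",c,allow_pickle=True)
save(c,"side9.png",(120,170,240,310),4.2)
E
```

```text
time_s: 16.1
position: [0.5309, 0.313, 0.1399]
ee_rot: [[-1.0, 0.027, -0.0], [0.027, 1.0, 0.0], [0.0, 0.0, -1.0]]
contact_force: [0.2, -0.4, 0.9]
gripper_width: 1.0
t 16.1 pos [0.5309 0.313  0.1399] yaw 178.44 z [-0.      0.0001 -1.    ] F [ 0.1797 -0.3863  0.8648] w 1.0
shift [-0.0011 -0.      0.0009]
turn [ 0.0001 -0.      0.0006]
```

View pics/side9.png

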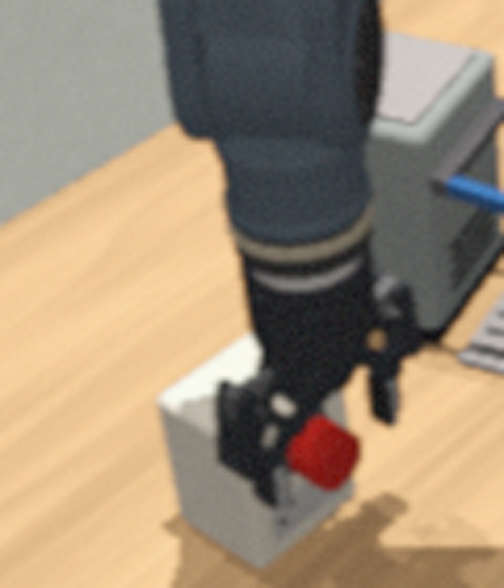

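```bash
python3 -m crank '[[0.2,0,0,0.003,0,0,0],[0.4,0,0,0.005,0,0,0],[0.5,0,0,0.005,0,0,0],[0.7,0,0,0.005,0,0,0],[1,0,0,0.005,0,0,0],[1,0,0,0.005,0,0,0],[1,0,0,0.005,0,0,0],[1,0,0,0.005,0,0,0]]'
python3 - <<'E'
from m import *
go([.532,.313,.139],178.4)
E
```

```text
time_s: 16.95
position: [0.5308, 0.3133, 0.1352]
ee_rot: [[-1.0, 0.027, 0.0], [0.027, 1.0, 0.001], [-0.0, 0.001, -1.0]]
contact_force: [-2.9, 1.8, 2.9]
gripper_width: 0.453
t 16.95 pos [0.5308 0.3133 0.1352] yaw 178.45 z [ 0.      0.0007 -1.    ] F [-2.8906  1.7637  2.9301] w 0.453
shift [-0.0012 -0.0002 -0.0038]
turn [0.0007 0.     0.0009]
```

```bash
python3 -m crank '[[1,0.003,0,0,0,0,0],[1,0.008,0,0,0,0,0],[1,0.013,0,0,0,0,0],[1,0.018,0,0,0,0,0],[1,0.023,0,0,0,0,0],[1,0.027,0,0,0,0,0],[1,0.03,0,0,0,0,0],[1,0.031,0,0,0,0,0]]'
python3 - <<'E'
from m import *
go([.532,.313,.139],178.4)
c=bot.capture("side"); np.save("side10.npy",c,allow_pickle=True)
save(c,"side10.png",(120,170,240,310),4.2)
print([(np.round(r["point"],3),r["confidence"]) for r in bot.look_for("side","knob_head")])
E
```

```text
time_s: 17.75
position: [0.5005, 0.314, 0.1352]
ee_rot: [[-1.0, 0.027, 0.002], [0.027, 1.0, 0.0], [-0.002, 0.0, -1.0]]
contact_force: [8.1, 1.2, -1.4]
gripper_width: 0.45
t 17.75 pos [0.5005 0.314  0.1352] yaw 178.43 z [ 0.0025  0.     -1.    ] F [ 8.057   1.1599 -1.4375] w 0.45
shift [-0.0315 -0.0001 -0.0037]
turn [0.0001 0.0025 0.0005]
[(array([0.489, 0.313, 0.096]), 0.65), (array([0.584, 0.081, 0.139]), 0.49)]
```

View pics/side10.png

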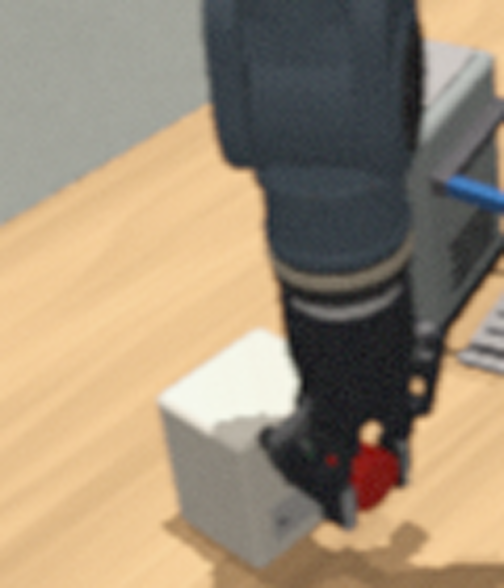

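```bash
python3 -m crank '[[1,-0.001,0,0,0,0,0],[1,-0.001,0,0,0,0,0],[0.5,-0.001,0,0,0,0,0],[0.2,-0.001,0,0,0,0,0],[0,-0.001,0,0,0,0,0],[0,-0.001,0,0,0,0,0],[0,-0.001,0,0,0,0,0],[0,-0.001,0,0,0,0,0]]'
python3 -m crank '[[0,0,0,-0.01,0,0,0],[0,0,0,-0.03,0,0,0],[0,0,0,-0.05,0,0,0],[0,0,0,-0.07,0,0,0],[0,0,0,-0.085,0,0,0],[0,0,0,-0.09,0,0,0],[0,0,0,-0.09,0,0,0],[0,0,0,-0.09,0,0,0]]'
python3 - <<'E'
from m import *
go([.532,.313,.139],178.4)
c=bot.capture("side"); np.save("side11.npy",c,allow_pickle=True)
save(c,"side11.png",(120,170,300,310),4)
print([(np.round(r["point"],3),r["confidence"]) for r in bot.look_for("side","knob_head")])
E
```

```text
time_s: 18.65
position: [0.5008, 0.3138, 0.1349]
ee_rot: [[-1.0, 0.027, -0.0], [0.027, 1.0, -0.0], [0.0, -0.0, -1.0]]
contact_force: [-0.3, -1.3, -0.0]
gripper_width: 0.997
time_s: 19.45
position: [0.5006, 0.3137, 0.2245]
ee_rot: [[-1.0, 0.027, -0.001], [0.027, 1.0, -0.0], [0.001, -0.0, -1.0]]
contact_force: [0.1, 0.5, -0.1]
gripper_width: 1.003
t 19.45 pos [0.5006 0.3137 0.2245] yaw 178.44 z [-0.0006 -0.0002 -1.    ] F [ 0.0543  0.5055 -0.0864] w 1.003
shift [-0.0314  0.0002  0.0854]
turn [-0.0002 -0.0006  0.0006]
[(array([0.501, 0.316, 0.091]), 0.71)]
```

View pics/side11.png

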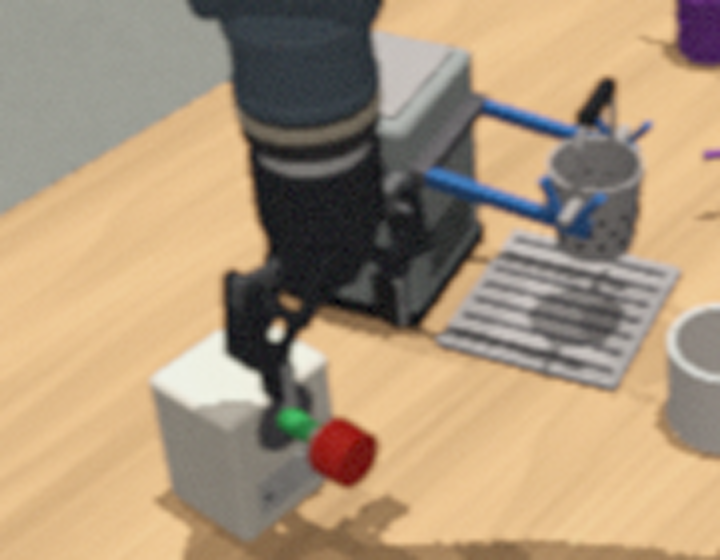

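The green band shows at (295,422), so the knob is out and on, and the basket is hanging. I regrip and push it back in; well over two seconds will have passed.

```bash
python3 -m crank '[[0,0,0,0.008,0,0,0],[0,0,0,0.025,0,0,0],[0,0,0,0.045,0,0,0],[0,0,0,0.062,0,0,0],[0,0,0,0.076,0,0,0],[0,0,0,0.086,0,0,0],[0,0,0,0.09,0,0,0],[0,0,0,0.09,0,0,0]]'
python3 -m crank '[[0.2,0,0,0,0,0,0],[0.4,0,0,0,0,0,0],[0.5,0,0,0,0,0,0],[0.7,0,0,0,0,0,0],[1,0,0,0,0,0,0],[1,0,0,0,0,0,0],[1,0,0,0,0,0,0],[1,0,0,0,0,0,0]]'
python3 -m crank '[[1,0,0,0,0,0,0],[1,0,0,0,0,0,0],[1,0,0,0,0,0,0],[1,0,0,0,0,0,0],[1,0,0,0,0,0,0],[1,0,0,0,0,0,0],[1,0,0,0,0,0,0],[1,0,0,0,0,0,0]]'
python3 -m crank '[[1,-0.003,0,0,0,0,0],[1,-0.008,0,0,0,0,0],[1,-0.013,0,0,0,0,0],[1,-0.018,0,0,0,0,0],[1,-0.023,0,0,0,0,0],[1,-0.027,0,0,0,0,0],[1,-0.03,0,0,0,0,0],[1,-0.031,0,0,0,0,0]]'
python3 - <<'E'
from m import *
go([.532,.313,.139],178.4)
E
```

```text
time_s: 20.35
position: [0.5006, 0.3137, 0.1343]
ee_rot: [[-1.0, 0.027, -0.001], [0.027, 1.0, -0.0], [0.001, -0.001, -1.0]]
contact_force: [0.4, 0.2, -0.5]
gripper_width: 0.998
time_s: 21.15
position: [0.5011, 0.3139, 0.1358]
ee_rot: [[-1.0, 0.027, 0.001], [0.027, 1.0, 0.001], [-0.001, 0.001, -1.0]]
contact_force: [-1.1, -1.6, 6.2]
gripper_width: 0.448
time_s: 21.95
position: [0.5011, 0.3139, 0.1358]
ee_rot: [[-1.0, 0.027, 0.001], [0.027, 1.0, 0.001], [-0.001, 0.001, -1.0]]
contact_force: [-1.6, -1.1, 5.5]
gripper_width: 0.45
time_s: 22.75
position: [0.5314, 0.3132, 0.1357]
ee_rot: [[-1.0, 0.027, -0.001], [0.027, 1.0, 0.001], [0.001, 0.001, -1.0]]
contact_force: [-8.7, 0.9, 13.7]
gripper_width: 0.449
t 22.75 pos [0.5314 0.3132 0.1357] yaw 178.45 z [-0.0014  0.0013 -1.    ] F [-8.7116  0.9212 13.7168] w 0.449
shift [-0.0006 -0.0002 -0.0033]
turn [ 0.0013 -0.0014  0.0008]
```

```bash
python3 -m crank '[[1,0.001,0,0,0,0,0],[0.5,0.001,0,0,0,0,0],[0.2,0.001,0,0,0,0,0],[0,0.001,0,0,0,0,0],[0,0.001,0,0,0,0,0],[0,0.001,0,0,0,0,0],[0,0.001,0,0,0,0,0],[0,0.001,0,0,0,0,0]]'
python3 -m crank '[[0,0,0,-0.01,0,0,0],[0,0,0,-0.03,0,0,0],[0,0,0,-0.055,0,0,0],[0,0,0,-0.085,0,0,0],[0,0,0,-0.11,0,0,0],[0,0,0,-0.13,0,0,0],[0,0,0,-0.14,0,0,0],[0,0,0,-0.14,0,0,0]]'
python3 - <<'E'
from m import *
go([.532,.313,.139],178.4)
c=bot.capture("side"); np.save("side12.npy",c,allow_pickle=True)
save(c,"side12.png",(120,150,310,370),2.7)
for t in("knob_head","cup_mid","pitcher_mid","tamper_mid","basket"):print(t,[(np.round(r["point"],3),r["confidence"]) for r in bot.look_for("side",t)][:4])
E
```

```text
time_s: 23.55
position: [0.5308, 0.313, 0.1349]
ee_rot: [[-1.0, 0.027, -0.0], [0.027, 1.0, 0.0], [0.0, 0.0, -1.0]]
contact_force: [0.5, 0.8, 0.6]
gripper_width: 1.001
time_s: 24.35
position: [0.5313, 0.3133, 0.2767]
ee_rot: [[-1.0, 0.027, 0.002], [0.027, 1.0, 0.002], [-0.002, 0.002, -1.0]]
contact_force: [-0.9, 0.1, -0.8]
gripper_width: 1.001
t 24.35 pos [0.5313 0.3133 0.2767] yaw 178.44 z [ 0.0024  0.0016 -1.    ] F [-0.915   0.0677 -0.7564] w 1.001
shift [-0.0004 -0.0005  0.1377]
turn [0.0017 0.0024 0.0006]
knob_head [(array([0.525, 0.317, 0.094]), 0.61)]
cup_mid [(array([0.373, 0.064, 0.041]), 0.84)]
pitcher_mid [(array([ 0.504, -0.476,  0.065]), 0.68), (array([0.509, 0.039, 0.134]), 0.21)]
tamper_mid [(array([0.498, 0.518, 0.02 ]), 0.97)]
basket [(array([ 0.664, -0.34 ,  0.059]), 0.9), (array([0.51 , 0.038, 0.132]), 0.75), (array([ 0.36 , -0.319,  0.057]), 0.69), (array([ 0.482, -0.166,  0.054]), 0.58)]
```

View pics/side12.png

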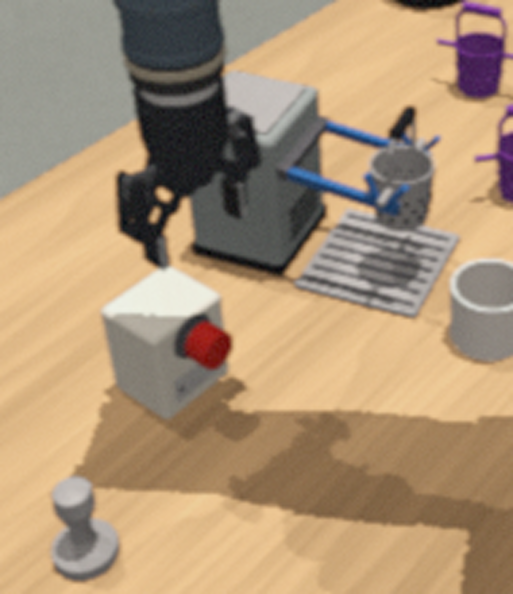

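```bash
python3 - <<'E'
from m import *
for n in("side0","side12"):
    im=np.load(n+".npy",allow_pickle=True).item()["image"].astype(int)[250:300,170:230]
    r=(im[...,2]>im[...,0]+50)&(im[...,2]>im[...,1]+50); g=(im[...,1]>im[...,2]+30)&(im[...,1]>im[...,0]+20)
    v,u=np.nonzero(r); print(n,r.sum(),u.mean()+170,v.mean()+250,u.max()+170,v.max()+250,"green",g.sum())
print(bot.state()["contact_force"]); bot.sign_off()
E
```

```text
side0 228 196.71929824561403 276.8859649122807 205 286 green 0
side12 223 196.8071748878924 277.30941704035877 205 286 green 0
[-0.654  -0.3279 -0.4063]
the job is handed in; nothing more can be done
```

The job is done and handed in at about 24.7 s of the 72 s allowed; sign-off reports no verdict.

- **Basket:** I hung the steel basket by both pins in the fork. The arm sank about 17 mm, and I let go only once the wrist force was near zero. It still hung upright in the last picture.
- **Knob:** I pulled it out 30 mm and the green band showed. It stayed out for about 4.3 s, then I pushed it back in. The head's lower-right edge is back on the same pixels as at the start, its centre is within half a pixel, and no green shows.
- **Cup, pitcher and tamper:** All three still measure within the detector's error of where they started (largest change 5 mm, for the pitcher).
- **Robot:** The gripper ended clear of everything, with wrist force at noise level.

- **One correction:** On first lowering, the pins pressed the front wall of the V notches at about 5 N, so I shifted the basket about 2 mm toward the housing before releasing it.
- **Camera disagreement:** The two cameras disagreed by about 4–6 mm in y, up to 8 mm at the switch box. I settled this by using values between the two and, for the basket, comparing the gripped basket with the fork in one view.

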